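Cock and trip the reject arm of a praline check-weigher

TASK

Reject the black praline box with the gold band: swing the yellow sprung arm back by its black knob until its sear catches, feeling for the catch so as not to ram it against the back stop just beyond, and let go of it. Then set the box flat in the middle of the cleared aluminium weigh plate, and press the red trigger pad under the clear guard so that the arm sweeps the box into the red reject bay. Leave the other things on the table where they are.

Things in the scene. Friction and masses are not known exactly. Their poses are not given: they have to be found in the camera images.
- plate (a point): Centre of the top of the aluminium weigh plate (110 x 84 mm) of the reject station, which is fixed to the table; the plate is flush with the grey deck, 30 mm above the table. Axes are those of the whole station, which stands at a different place and yaw each time: x to the far side, away from the robot, y to the left, z up.
- bay (a point): Middle of the red reject bay, station frame (45, -125, 30) mm, station axes. The bay is the red floor, level with the weigh plate and to the right of it (station x -94 to 184 mm, y -54 to -194 mm), with red walls 24 mm high on its three outer sides.
- pivot (a point): On the vertical hinge axis of the yellow arm, at the arm's underside: station frame (170, 30, 36) mm, station axes. The arm is a bar 270 mm long from this axis, 16 mm wide, from 36 to 60 mm above the table, with a 16 mm radius hub up to 70 mm.
- knob (a point): The upright black round handle on the arm's end: 18 mm diameter, from 60 to 124 mm above the table; this point on its axis is 102 mm above the table and 265 mm from the hinge axis. Its x axis points along the arm to the hinge, z up. Arm and handle turn as one; the handle may be pinched or pushed.
- kicker (a joint): Angle of the yellow arm, rad: 0 at rest across the plate; grows as it is swung back to the left, clockwise from above. A spring and damper pull it to 0: 8 N at the knob when cocked, 3 N more on the sear's ramp. The sear catches at an unlisted angle, set anew each time, from 0.88 to 1.09 rad; a rigid back stop ends the travel 0.04 to 0.08 rad later (40 N at the knob rams it). Once caught it stays back when eased off.
- trigger (a point): Point to press on the red trigger pad: station frame (66, 164, 55) mm, on its top face when up. The pad is 30 x 60 mm, long side turned 20 degrees clockwise from station y. It is set up to 14 mm either way along station y with the sear; this fixed point is always on it. Pressed straight down it sinks up to 15 mm against 3 to 5 N, and 5 N more while the arm is cocked; at 12 mm the arm is free.
- guard (a point): Middle of the near edge of the clear guard roof over the trigger: station frame (64, 165, 162) mm, station axes. The roof is a level 4 mm plate, underside 160 mm above the table, station x 64 to 174 mm, y 90 to 240 mm, with a wall down to the table on its far side; open on the near side, left and right. A tool must reach the pad from the near side, leaning 25 to 45 degrees.
- box_mid (a point): Centre of the black praline box with a gold band round its middle, the one to reject: 90 mm (its x) by 56 mm (its y) by 34 mm high, 0.1 to 0.22 kg, loose on the table to the right. On the plate, with its long side along station x, fingers have room on both sides of it once the arm is cocked.
- white_box_mid (a point): Bystander: centre of a white praline box with a green band, 90 x 56 x 34 mm.
- spool_mid (a point): Bystander: centre of a green ribbon spool lying flat, 72 mm diameter, 30 mm high.
- jar_mid (a point): Bystander: centre of an amber jar with a gold lid, 64 mm diameter, 90 mm high.
Mind the look-alikes: they are no part of the job. There is more than one size of the part that bears box_mid; the job needs the smallest.

How it is judged:
By the outcome, as a careful person would: the job done as asked, in the order asked, and still so for the second after the job is handed in, with the robot touching nothing.
It also fails if it takes over 72 s, if anything falls off the work surface, if the arm or the gripper's body presses on something with over 40 N, if the wrist force passes 120 N, or if a joint passes its speed limit or range.

ROBOT

A 6-joint arm with a two-finger parallel gripper is mounted at the origin on the work surface. World frame = base frame: x ahead of the robot, y to its left, z up, the work surface at z = 0. Lengths are in m, angles in rad, forces in N, time in s.
With the tool pointing down it reaches from about 0.375 to 0.975 m from the base axis. Payload 3.8 kg.
Tool frame: the origin (TCP) lies at the very end of the fingers, on their centre line; the grasp point (between the pads) lies 19 mm behind it (robot.grasp_offset is the distance from the TCP to the grasp point, in m); z points along the fingers, y is the line along which they close (so a half turn about z gives the same grasp; the last joint's range is limited). The gripper opens to 88 mm and grips with 3 to 60 N. Pads are 18 mm wide; open, the fingers measure 123 mm over their backs; the gripper's body (75 mm by 187 mm) begins 45 mm behind the grasp point.
Start: joints at [1.099, 0.264, 1.604, -0, 1.274, -0.037], TCP at [0.284, 0.612, 0.239] pointing down, gripper open.
Joint ranges: [-2.63, 2.63], [-0.94, 2.18], [0.31, 2.57], [-1.31, 4.45], [0, 2.66], [-2.55, 2.55]. Speed limits (rad/s): [2.57, 2.57, 3.14, 3.14, 3.14, 3.14].

INTERFACE

Orientations are given as a unit quaternion [w, x, y, z].
In Python, from workcell import robot gives the robot as it stands.
- The arm moves only by the tool drive_tool, never from a script. Its argument "increments" is one flat list of numbers, 4 for each row, row after row: the shift along the tool's x, y, z in units of 0.75 m (1.0 is 0.75 m), then the turn about the tool's z in units of pi/4 rad (1.0 is pi/4 rad). In form: [x, y, z, roll, x, y, z, roll, ...]. A call has 1 to 20 rows; each row shifts and turns the commanded pose from where the row before left it, along the tool's axes as they then stand; what a row does not reach is not made up. A row lasts 1/8 s, in which the tool goes at most 62.5 mm and 10.7 degrees, less where a joint would pass 70% of its speed; a pose out of reach is approached as far as the arm can. A call with a number of a shift or a turn outside -1 to 1 is refused whole. A call with a gripper value outside its range is refused whole. "jaw" is the opening, from -1 (shut) to 1 (fully open), set as the call begins (left out, the last holds). The fingers move at their own pace and stop on an object; "force" is the grip in N (left out, the last holds). Time passes only in rows, so rows that do not move let the fingers close. It gives the time, the measured TCP pose, the force, the opening and the grip force at its end, in the units of the state.
- robot.observe(): the state, without advancing time (a new reading comes with each control period).
- robot.capture(name): name is "side" or "top"; returns (picture, depth): 384x512x3 uint8, blue, green, red; 384x512 float32, m along the optical axis (not along the pixel's ray), 0 where there is no reading.
- robot.camera_info(name): a dict with "camera_matrix" (3x3 intrinsics, pixels), "world_to_cam" (4x4, takes a point from world to camera coordinates). Camera axes: x right, y down, z forward; pixel columns grow to the right and rows downward; lengths in m; the calibration is good to about 2 mm. A picture is of the moment at which its call begins. camera_info takes no time and is no camera call.
- robot.finish_job(): hands the job in; it is judged then, once.
Trained networks look in the newest picture that a camera, given by its name, has taken for a name from the list of things; names that differ only in an ending like _2 or _b are one class to them, and where a whole thing is asked for, a point or a joint stands for the part that bears it (a point fixed in the world has none). Each returns a list of dicts, best first, with "score" (0 to 1); they miss things now and then, are a little off and sometimes report something else, mostly with a low value. They report only what shows in the picture. A call takes as long as a camera call. They do not tell look-alikes from the thing itself.
- robot.masks_of(query, camera): "pixels" (384x512 bool, what is visible of it).
- robot.place_of(query, camera): "point" ([x, y, z] in m, in world coordinates, good to about 4 mm: a listed point, or the origin of a listed thing).
The state is a dict: "time": time; "joint_positions": joint angles; "dq": joint speeds; "joint_efforts": joint torques, N m; "ee_pos": TCP position; "tcp_rot": TCP orientation; "ft_force": force on the tool from outside, world axes, zero at the start; "moment": the same for the moment, N m; "opening": opening from 0.0 (shut) to 1.0 (fully open); "grip_force": force on a finger pad.
Only numpy, scipy, OpenCV 4.12 (cv2) and the standard library are available. Lean on these libraries where they do the work, as an engineer would, in place of code of your own. Each camera call takes 0.05 s, during which the arm holds its last target. There are 200 camera calls.

## Working session

There is one attempt and no reset: what is moved stays moved. The work goes in short steps, Python scripts to look and compute and a tool call to move; the robot and the scene stay as the last step left them, time stands still between calls to the robot, and variables do not carry over. Pictures are saved under pics/ and viewed, at most 10 in all, crops included, and the job is handed in when it is done.

Besides the shell and the picture viewer there is one more tool, called after ">>>" by a JSON object that holds its "api" and its "payload". drive_tool: Moves the arm, as the interface text tells. Its arguments: {"type":"object","properties":{"increments":{"type":"array"},"jaw":{"type":"number"},"force":{"type":"number"}},"required":["increments"]}

```bash
mkdir -p pics; ls; cat > h.py <<'E'
import numpy as np, cv2
from workcell import robot
def cap(n):
    im,d=robot.capture(n); return im,d
def to_world(n,u,v,z):
    c=robot.camera_info(n);K=np.array(c["camera_matrix"]);T=np.linalg.inv(np.array(c["world_to_cam"]))
    return (T@np.array([(u-K[0,2])/K[0,0]*z,(v-K[1,2])/K[1,1]*z,z,1]))[:3]
def cloud(n,d):
    c=robot.camera_info(n);K=np.array(c["camera_matrix"]);T=np.linalg.inv(np.array(c["world_to_cam"]))
    v,u=np.mgrid[:384,:512]
    P=np.stack([(u-K[0,2])/K[0,0]*d,(v-K[1,2])/K[1,1]*d,d,np.ones_like(d)],-1)
    return (P@T.T)[...,:3]
def proj(n,p):
    c=robot.camera_info(n);q=np.array(c["world_to_cam"])@np.r_[p,1];q=np.array(c["camera_matrix"])@q[:3];return q[:2]/q[2]
E
python3 - <<'E'
from h import *
np.set_printoptions(precision=4,suppress=True)
for n in("top","side"):
    im,d=cap(n); cv2.imwrite(f"pics/{n}0.png",im); np.save(f"{n}0.npy",d)
    print(n,np.linalg.inv(np.array(robot.camera_info(n)["world_to_cam"])))
    for q in("plate","bay","pivot","knob","trigger","guard","box_mid","white_box_mid","spool_mid","jar_mid"):
        print(q,[(np.round(r["point"],4).tolist(),round(r["score"],2)) for r in robot.place_of(q,n)])
print(robot.observe())
E
```

```text
pics
top [[-0.028  -0.9943  0.103   0.4257]
 [-0.9994  0.0302  0.0192  0.0024]
 [-0.0222 -0.1024 -0.9945  1.2512]
 [ 0.      0.      0.      1.    ]]
plate [([0.5834, 0.0148, 0.0325], 0.76)]
bay [([0.6404, -0.104, 0.0283], 0.72), ([0.6807, -0.3709, 0.0177], 0.25)]
pivot [([0.7421, 0.0696, 0.0346], 0.93)]
knob [([0.5559, -0.1191, 0.1004], 0.8), ([0.5802, 0.0163, 0.0321], 0.6)]
trigger [([0.6219, 0.188, 0.0586], 0.78)]
guard [([0.6124, 0.1866, 0.1647], 0.72)]
box_mid [([0.508, -0.3352, 0.0149], 0.7), ([0.3159, -0.1875, 0.0216], 0.69), ([0.5594, -0.4882, 0.0231], 0.63)]
white_box_mid [([0.6791, -0.3684, 0.0135], 0.8)]
spool_mid [([0.3263, -0.3749, 0.0117], 0.88)]
jar_mid [([0.5837, 0.4563, 0.0464], 0.63)]
side [[ 0.9762 -0.1521  0.1546  0.3346]
 [-0.2169 -0.6745  0.7057 -0.947 ]
 [-0.003  -0.7224 -0.6915  1.0515]
 [ 0.      0.      0.      1.    ]]
plate [([0.5758, 0.013, 0.032], 0.58)]
bay [([0.6458, -0.0953, 0.034], 0.97)]
pivot [([0.7441, 0.0726, 0.0369], 0.62)]
knob [([0.5538, -0.1181, 0.1003], 0.72)]
trigger [([0.6183, 0.1869, 0.057], 0.82)]
guard [([0.6182, 0.186, 0.1625], 0.74)]
box_mid [([0.5598, -0.4869, 0.0179], 0.84), ([0.5052, -0.3277, 0.02], 0.64), ([0.3154, -0.1856, 0.0247], 0.64)]
white_box_mid [([0.6849, -0.3633, 0.0161], 0.96)]
spool_mid [([0.3258, -0.3729, 0.0113], 0.67)]
jar_mid [([0.5787, 0.4559, 0.044], 0.61)]
{'time': 1.1, 'joint_positions': array([ 1.0991,  0.2639,  1.604 ,  0.0001,  1.2737, -0.0369]), 'dq': array([-0.0005,  0.0006, -0.0019,  0.0014, -0.    , -0.0023]), 'joint_efforts': array([  0.0001, -50.2076, -35.727 ,   0.0731,   0.0182,  -0.    ]), 'ee_pos': array([0.2843, 0.6122, 0.2387]), 'tcp_rot': array([-0.    ,  0.2157,  0.9765, -0.    ]), 'ft_force': array([ 0.0671, -0.1507,  0.6333]), 'moment': array([-0.086 ,  0.025 , -0.0441]), 'grip_force': 0.0, 'opening': 1.0016613768513254}
```

View pictures.

View pics/top0.png

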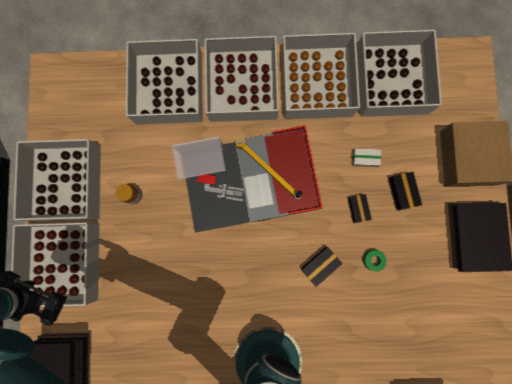

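View pics/side0.png

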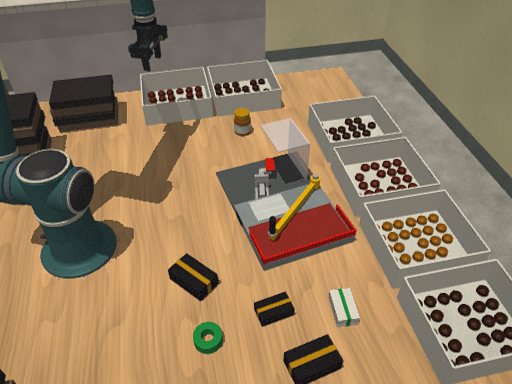

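```bash
python3 - <<'E'
from h import *
np.set_printoptions(precision=4,suppress=True)
S=np.array([[0,0],[45,-125],[170,30],[66,164],[64,165]])/1e3
W=np.array([[.5796,.0139],[.6431,-.0997],[.7431,.0711],[.6201,.1875],[.6153,.1863]])
sc,ws=S.mean(0),W.mean(0);U,s,Vt=np.linalg.svd((S-sc).T@(W-ws));R=(U@Vt).T
t=ws-R@sc;yaw=np.arctan2(R[1,0],R[0,0]);print("yaw",yaw,"t",t,"res",(S@R.T+t-W)*1e3)
P=R@[.17,.03]+t
k=np.array([.555,-.1186])-P; print("pivot",P,"knob r",np.linalg.norm(k),"ang station",np.arctan2(k[1],k[0])-yaw)
for n in("top","side"):
    d=np.load(f"{n}0.npy");im=cv2.imread(f"pics/{n}0.png");C=cloud(n,d)
    X,Y,Z=C[...,0],C[...,1],C[...,2]
    # boxes: top faces
    for c in([.5065,-.3315],[.3157,-.1866],[.5596,-.4876],[.682,-.366]):
        m=(np.hypot(X-c[0],Y-c[1])<.09)&(Z>.015)&(d>0)
        z=np.median(Z[m&(Z>np.percentile(Z[m],60))]); m&=(abs(Z-z)<.006)
        nl,l,st,ce=cv2.connectedComponentsWithStats(m.astype(np.uint8));i=1+np.argmax(st[1:,4]);m=l==i
        r=cv2.minAreaRect((C[m][:,:2]*1000).astype(np.float32))
        print(n,c,"topz",round(z,4),r)
E
```

```text
yaw 0.15833335679086483 t [0.5795 0.0147] res [[-0.1178  0.826 ]
 [ 0.5284 -1.9152]
 [-0.4745  0.0551]
 [-1.3017 -0.419 ]
 [ 1.3656  1.4531]]
pivot [0.7426 0.0712] knob r 0.26685264055616803 ang station -2.5088849461240232
top [0.5065, -0.3315] topz 0.0363 ((508.891845703125, -328.10931396484375), (89.60370635986328, 56.68675994873047), 9.634810447692871)
top [0.3157, -0.1866] topz 0.047 ((318.44708251953125, -187.41354370117188), (73.54812622070312, 118.07579803466797), 38.8740119934082)
top [0.5596, -0.4876] topz 0.0467 ((563.231689453125, -484.53729248046875), (118.05646514892578, 74.98719024658203), 10.90975570678711)
top [0.682, -0.366] topz 0.0364 ((684.9505615234375, -363.29052734375), (90.99007415771484, 56.88866424560547), 84.6628646850586)
side [0.5065, -0.3315] topz 0.0347 ((508.0325927734375, -334.8149719238281), (91.89839935302734, 58.43309020996094), 9.817651748657227)
side [0.3157, -0.1866] topz 0.0451 ((317.9356689453125, -193.82669067382812), (75.08070373535156, 121.19253540039062), 39.5540657043457)
side [0.5596, -0.4876] topz 0.0452 ((563.0048217773438, -491.1230163574219), (120.15904998779297, 75.32294464111328), 10.417484283447266)
side [0.682, -0.366] topz 0.0347 ((683.910888671875, -369.2206115722656), (92.24152374267578, 56.214599609375), 86.08361053466797)
```

The top view shows three black/gold boxes, at (359,208), (405,190) and (321,265). The one at (359,208) measures about 90x56 mm with its top at 35 mm, so it is the small one. The station's knob is at (298,194) and the trigger at (207,180). In the side view the same box is at (273,309).

>>> {"api": "drive_tool", "payload": {"increments": [-0.0461,-0.0456,0,0,-0.0461,-0.0456,0,0,-0.0461,-0.0456,0,0,-0.0461,-0.0456,0,0,-0.0461,-0.0456,0,0,-0.0461,-0.0456,0,0,-0.0461,-0.0456,0,0,-0.0461,-0.0456,0,0,-0.0461,-0.0456,0,0,-0.0461,-0.0456,0,0,-0.0461,-0.0456,0,0,-0.0461,-0.0456,0,0,-0.0461,-0.0456,0,0,-0.0461,-0.0456,0,0,-0.0461,-0.0456,0,0,-0.0461,-0.0456,0,0], "jaw": 0.3, "force": 15}}

```text
time: 3.1
ee_pos: [0.556, -0.1187, 0.239]
tcp_rot: [0.0, 0.216, 0.976, 0.0]
ft_force: [-0.6, 0.3, 0.1]
opening: 0.648
grip_force: 0.0
```

>>> {"api": "drive_tool", "payload": {"increments": [0,0,0,0.2,0,0,0,0.2,0,0,0,0.2,0,0,0,0.2,0,0,0,0.2,0,0,0,0.2,0,0,0,0.2,0,0,0,0.2,0,0,0,0.2,0,0,0,0.2,0,0,0,0.2,0,0,0,0.2,0,0,0,0.04,0,0,0,0]}}

```text
time: 4.85
ee_pos: [0.5556, -0.1171, 0.2388]
tcp_rot: [0.0, 0.923, 0.386, 0.0]
ft_force: [-0.5, -0.6, -0.3]
opening: 0.652
grip_force: 0.0
```

```bash
cat >> h.py <<'E'
from scipy.spatial.transform import Rotation as Ro
def delta(target):
    s=robot.observe();w,x,y,z=s["tcp_rot"];R=Ro.from_quat([x,y,z,w]).as_matrix()
    d=R.T@(np.array(target)-s["ee_pos"]);xa=np.degrees(np.arctan2(R[1,0],R[0,0]))
    print("t",s["time"],"ee",s["ee_pos"],"xang",xa,"z",R[:,2],"q",s["joint_positions"],"F",s["ft_force"],"op",s["opening"],"delta units",d/.75)
E
python3 -c "
from h import *
np.set_printoptions(precision=4,suppress=True)
delta([.556,-.118,.083])"
```

```text
t 4.85 ee [ 0.5556 -0.1171  0.2388] xang 45.40145365944773 z [ 0.0001 -0.     -1.    ] q [-0.2516  0.0618  1.8371 -0.      1.2426  0.5267] F [-0.5194 -0.5696 -0.2574] op 0.6519305836666444 delta units [-0.0004  0.0012  0.2077]
```

>>> {"api": "drive_tool", "payload": {"increments": [0,0,0.026,0,0,0,0.026,0,0,0,0.026,0,0,0,0.026,0,0,0,0.026,0,0,0,0.026,0,0,0,0.026,0,0,0,0.026,0]}}

```text
time: 5.85
ee_pos: [0.5556, -0.1172, 0.0815]
tcp_rot: [0.0, 0.923, 0.385, 0.0]
ft_force: [0.0, 0.0, -0.0]
opening: 0.65
grip_force: 0.0
```

>>> {"api": "drive_tool", "payload": {"increments": [0,0,0,0,0,0,0,0,0,0,0,0,0,0,0,0,0,0,0,0,0,0,0,0], "jaw": -1, "force": 15}}

```text
time: 6.6
ee_pos: [0.5557, -0.1168, 0.0835]
tcp_rot: [-0.0, 0.923, 0.385, 0.0]
ft_force: [-2.9, 2.0, 6.0]
opening: 0.196
grip_force: 15.0
```

>>> {"api": "drive_tool", "payload": {"increments": [0.0003,-0.0141,0,0.051,0.0003,-0.0141,0,0.051,0.0003,-0.0141,0,0.051,0.0003,-0.0141,0,0.051,0.0003,-0.0141,0,0.051,0.0003,-0.0141,0,0.051,0.0003,-0.0141,0,0.051,0.0003,-0.0141,0,0.051,0.0003,-0.0141,0,0.051,0.0003,-0.0141,0,0.051,0,0,0,0], "force": 25}}

```text
time: 7.98
ee_pos: [0.498, -0.0305, 0.0835]
tcp_rot: [0.001, 0.981, 0.195, 0.001]
ft_force: [-0.5, -5.2, 4.4]
opening: 0.197
grip_force: 25.0
```

```bash
cat >> h.py <<'E'
def arm(P=np.array([.7426,.0712])):
    s=robot.observe();k=s["ee_pos"][:2]-P;a=np.arctan2(k[1],k[0]);w=(-2.351-a)%(2*np.pi)
    F=s["ft_force"];t=np.array([k[1],-k[0]])/np.linalg.norm(k)
    w_,x,y,z=s["tcp_rot"];R=Ro.from_quat([x,y,z,w_]).as_matrix();xa=np.arctan2(R[1,0],R[0,0])
    print("t",s["time"],"r",np.linalg.norm(k),"th",w,"xang dev",((xa-a+np.pi)+np.pi)%(2*np.pi)-np.pi,"Ftan",F[:2]@t,"Frad",F[:2]@k/np.linalg.norm(k),"Fz",F[2],"op",s["opening"],s["grip_force"])
E
python3 -c "
from h import *
arm()"
```

```text
t 7.975 r 0.2648759374815014 th 0.396320081771115 xang dev -0.0026366461221165594 Ftan -4.604012801473506 Frad 2.4216329049732033 Fz 4.36186946613732 op 0.19673297953602614 24.98511951591354
```

>>> {"api": "drive_tool", "payload": {"increments": [0.0003,-0.0141,0,0.051,0.0003,-0.0141,0,0.051,0.0003,-0.0141,0,0.051,0.0003,-0.0141,0,0.051,0.0003,-0.0141,0,0.051,0.0003,-0.0141,0,0.051,0.0003,-0.0141,0,0.051,0.0003,-0.0141,0,0.051,0.0003,-0.0141,0,0.051,0.0003,-0.0141,0,0.051,0.0003,-0.0141,0,0.051,0,0,0,0]}}

```text
time: 9.48
ee_pos: [0.4785, 0.0828, 0.0835]
tcp_rot: [0.001, 1.0, -0.024, 0.0]
ft_force: [-1.7, -7.4, 7.9]
opening: 0.197
grip_force: 25.0
```

```bash
python3 -c "
from h import *
arm()"
```

```text
t 9.475 r 0.26438108913991576 th 0.8345612407828114 xang dev -0.004806741127267422 Ftan -7.4955408987256344 Frad 1.3563559015167073 Fz 7.92278179466865 op 0.19679256817856722 24.98784464551136
```

>>> {"api": "drive_tool", "payload": {"increments": [0.0001,-0.0035,0,0.0127,0.0001,-0.0035,0,0.0127,0,0,0,0]}}

```text
time: 9.85
ee_pos: [0.4787, 0.087, 0.0835]
tcp_rot: [0.002, 0.999, -0.034, 0.0]
ft_force: [-2.2, -10.6, 7.9]
opening: 0.196
grip_force: 25.0
```

```bash
python3 -c "
from h import *
arm()"
```

```text
t 9.85 r 0.26437745440641397 th 0.850554498042138 xang dev -0.008715242913466259 Ftan -10.707560394647608 Frad 1.5328115704631902 Fz 7.911154383569837 op 0.1962755688048989 24.98663406164269
```

>>> {"api": "drive_tool", "payload": {"increments": [0.0001,-0.0035,0,0.0127,0.0001,-0.0035,0,0.0127,0,0,0,0]}}

```text
time: 10.22
ee_pos: [0.4791, 0.092, 0.0835]
tcp_rot: [0.002, 0.999, -0.044, -0.0]
ft_force: [-4.2, -11.0, 9.3]
opening: 0.2
grip_force: 25.0
```

```bash
python3 -c "
from h import *
arm()"
```

```text
t 10.225 r 0.26435677810022734 th 0.8694970498757648 xang dev -0.009647911456721392 Ftan -11.275720544607523 Frad 3.3034321840396315 Fz 9.33155853388778 op 0.19964099471098218 24.987459114963713
```

>>> {"api": "drive_tool", "payload": {"increments": [0.0001,-0.0035,0,0.0127,0,0,0,0]}}

```text
time: 10.48
ee_pos: [0.4794, 0.0955, 0.0835]
tcp_rot: [0.001, 0.999, -0.05, -0.0]
ft_force: [-2.7, -7.8, 7.9]
opening: 0.198
grip_force: 25.0
```

```bash
python3 -c "
from h import *
arm()"
```

```text
t 10.475 r 0.2643243531326359 th 0.882685865833686 xang dev -0.007310314817805974 Ftan -8.04971482586841 Frad 1.9585547700624006 Fz 7.934493388756292 op 0.19796714270206942 24.98991900414694
```

>>> {"api": "drive_tool", "payload": {"increments": [0.0001,-0.0035,0,0.0127,0,0,0,0]}}

```text
time: 10.72
ee_pos: [0.4797, 0.0981, 0.0835]
tcp_rot: [0.001, 0.999, -0.054, -0.0]
ft_force: [-3.5, -7.0, 9.8]
opening: 0.193
grip_force: 25.0
```

```bash
python3 -c "
from h import *
arm()"
```

```text
t 10.725 r 0.26431531901367294 th 0.8923825758192816 xang dev -0.007249039803832069 Ftan -7.292422456278805 Frad 2.8042047534869585 Fz 9.834819499155588 op 0.19277802295259988 24.990439679240808
```

The push force rose to 11 N and then fell to 7–8 N, which means the sear has caught. I'll ease off to check.

>>> {"api": "drive_tool", "payload": {"increments": [0,0.0035,0,-0.0127,0,0.0035,0,-0.0127,0,0,0,0]}}

```text
time: 11.1
ee_pos: [0.4792, 0.093, 0.0835]
tcp_rot: [0.001, 0.999, -0.045, -0.0]
ft_force: [-3.1, -6.6, 8.0]
opening: 0.196
grip_force: 25.0
```

```bash
python3 -c "
from h import *
arm()"
```

```text
t 11.1 r 0.2643186921508668 th 0.8731649804433594 xang dev -0.006674330321239541 Ftan -6.795941125191722 Frad 2.5132535184824145 Fz 8.028901445231021 op 0.19582134013202104 24.98990544467233
```

>>> {"api": "drive_tool", "payload": {"increments": [0,0.0035,0,-0.0127,0,0,0,0]}}

```text
time: 11.35
ee_pos: [0.4789, 0.09, 0.0835]
tcp_rot: [0.001, 0.999, -0.039, -0.0]
ft_force: [-3.3, -7.0, 8.0]
opening: 0.196
grip_force: 25.0
```

```bash
python3 -c "
from h import *
arm()"
```

```text
t 11.35 r 0.2643483887851874 th 0.8616732949323183 xang dev -0.007860472359375148 Ftan -7.185781193496816 Frad 2.749082316799244 Fz 8.009980380305114 op 0.1955817470227571 24.989703898318112
```

>>> {"api": "drive_tool", "payload": {"increments": [0,0.0035,0,-0.0127,0,0,0,0]}}

```text
time: 11.6
ee_pos: [0.4787, 0.0873, 0.0835]
tcp_rot: [0.002, 0.999, -0.034, -0.0]
ft_force: [-3.2, -8.0, 8.8]
opening: 0.192
grip_force: 25.0
```

```bash
python3 -c "
from h import *
arm()"
```

```text
t 11.6 r 0.2643584881018785 th 0.8516590488309923 xang dev -0.007866694136600128 Ftan -8.20929765437019 Frad 2.6905444247817867 Fz 8.841396969921007 op 0.19164567857293735 24.989423095830716
```

>>> {"api": "drive_tool", "payload": {"increments": [0.0001,-0.0035,0,0.0127,0.0001,-0.0035,0,0.0127,0.0001,-0.0035,0,0.0127,0.0001,-0.0035,0,0.0127,0,0,0,0,0,0,0,0]}}

```text
time: 12.35
ee_pos: [0.4797, 0.098, 0.0835]
tcp_rot: [0.001, 0.999, -0.054, -0.0]
ft_force: [-4.2, -7.7, 9.7]
opening: 0.198
grip_force: 25.0
```

```bash
python3 -c "
from h import *
arm()"
```

```text
t 12.35 r 0.264295360654176 th 0.8921823529554356 xang dev -0.007413307046072237 Ftan -8.115881374591789 Frad 3.3477277388782247 Fz 9.695497231961973 op 0.19779105811166292 24.991534345317632
```

>>> {"api": "drive_tool", "payload": {"increments": [0.0001,-0.0035,0,0.0127,0,0,0,0]}}

```text
time: 12.6
ee_pos: [0.48, 0.1006, 0.0835]
tcp_rot: [0.001, 0.998, -0.06, -0.0]
ft_force: [-4.3, -7.9, 10.0]
opening: 0.199
grip_force: 25.0
```

```bash
python3 -c "
from h import *
arm()"
```

```text
t 12.6 r 0.2642907219135033 th 0.9021812119260648 xang dev -0.007489702717801805 Ftan -8.299960612000138 Frad 3.3612745801034136 Fz 10.031630964053587 op 0.19895257135182562 24.992472110898234
```

>>> {"api": "drive_tool", "payload": {"increments": [0.0001,-0.0035,0,0.0127,0,0,0,0]}}

```text
time: 12.85
ee_pos: [0.4803, 0.1032, 0.0834]
tcp_rot: [0.001, 0.998, -0.064, -0.0]
ft_force: [-3.8, -6.8, 9.2]
opening: 0.199
grip_force: 25.0
```

```bash
python3 -c "
from h import *
arm()"
```

```text
t 12.85 r 0.26427766140041875 th 0.9121260295760472 xang dev -0.007443800079272034 Ftan -7.219382174367933 Frad 2.989798256112868 Fz 9.156665432756265 op 0.19854097174466107 24.993105244939215
```

>>> {"api": "drive_tool", "payload": {"increments": [0.0001,-0.0035,0,0.0127,0,0,0,0]}}

```text
time: 13.1
ee_pos: [0.4806, 0.1058, 0.0835]
tcp_rot: [0.001, 0.998, -0.069, -0.001]
ft_force: [-4.5, -7.8, 10.4]
opening: 0.195
grip_force: 25.0
```

```bash
python3 -c "
from h import *
arm()"
```

```text
t 13.1 r 0.26427057715641117 th 0.9220247356251541 xang dev -0.007571594590233932 Ftan -8.278352641336005 Frad 3.4518072069272905 Fz 10.40548182356294 op 0.19461098296913124 24.993571278755553
```

>>> {"api": "drive_tool", "payload": {"increments": [0.0001,-0.0035,0,0.0127,0,0,0,0]}}

```text
time: 13.35
ee_pos: [0.481, 0.1084, 0.0834]
tcp_rot: [0.001, 0.997, -0.074, -0.001]
ft_force: [-5.1, -7.8, 9.6]
opening: 0.194
grip_force: 25.0
```

```bash
python3 -c "
from h import *
arm()"
```

```text
t 13.35 r 0.26423989211250987 th 0.9319111540015275 xang dev -0.007673680929273896 Ftan -8.47091633006498 Frad 3.945253616499936 Fz 9.615199361584336 op 0.1940109975940053 24.99410711636301
```

>>> {"api": "drive_tool", "payload": {"increments": [0.0001,-0.0035,0,0.0127,0,0,0,0]}}

```text
time: 13.6
ee_pos: [0.4814, 0.111, 0.0835]
tcp_rot: [0.001, 0.997, -0.079, -0.001]
ft_force: [-4.9, -8.4, 10.5]
opening: 0.196
grip_force: 25.0
```

```bash
python3 -c "
from h import *
arm()"
```

```text
t 13.6 r 0.26422753860370385 th 0.9417797075939767 xang dev -0.007748738025576074 Ftan -8.997961047536323 Frad 3.5842601281204725 Fz 10.52889587459816 op 0.19609673928729474 24.99475985270692
```

>>> {"api": "drive_tool", "payload": {"increments": [0.0001,-0.0035,0,0.0127,0,0,0,0]}}

```text
time: 13.85
ee_pos: [0.4818, 0.1136, 0.0834]
tcp_rot: [0.001, 0.996, -0.084, -0.001]
ft_force: [-5.5, -7.5, 11.1]
opening: 0.195
grip_force: 25.0
```

```bash
python3 -c "
from h import *
arm()"
```

```text
t 13.85 r 0.2642145655806657 th 0.9516923366985726 xang dev -0.007839200631806431 Ftan -8.322505187378477 Frad 4.178119128426909 Fz 11.064893630925644 op 0.19529251496253205 24.995365419017617
```

>>> {"api": "drive_tool", "payload": {"increments": [0.0001,-0.0035,0,0.0127,0,0,0,0]}}

```text
time: 14.1
ee_pos: [0.4823, 0.1161, 0.0835]
tcp_rot: [0.001, 0.996, -0.089, -0.001]
ft_force: [-4.9, -7.1, 10.8]
opening: 0.193
grip_force: 25.0
```

```bash
python3 -c "
from h import *
arm()"
```

```text
t 14.1 r 0.2641681831701668 th 0.9615562375667537 xang dev -0.007986442510846459 Ftan -7.825128379757967 Frad 3.6455012531609543 Fz 10.753403748597334 op 0.1929447332560498 24.995835319859907
```

>>> {"api": "drive_tool", "payload": {"increments": [0.0001,-0.0035,0,0.0127,0,0,0,0]}}

```text
time: 14.35
ee_pos: [0.4828, 0.1192, 0.0834]
tcp_rot: [0.001, 0.996, -0.094, -0.001]
ft_force: [-5.4, -6.0, 11.0]
opening: 0.193
grip_force: 25.0
```

```bash
python3 -c "
from h import *
arm()"
```

```text
t 14.35 r 0.26416499709183633 th 0.9731516146150252 xang dev -0.006687001992300878 Ftan -6.85091122202361 Frad 4.267486778227076 Fz 10.992708448070786 op 0.19300501504974854 24.995092096505687
```

>>> {"api": "drive_tool", "payload": {"increments": [0.0001,-0.0035,0,0.0127,0,0,0,0]}}

```text
time: 14.6
ee_pos: [0.4834, 0.122, 0.0834]
tcp_rot: [0.001, 0.995, -0.1, -0.001]
ft_force: [-4.1, -4.2, 10.5]
opening: 0.198
grip_force: 25.0
```

```bash
python3 -c "
from h import *
arm()"
```

```text
t 14.6 r 0.264153941607421 th 0.9839311680678229 xang dev -0.006133751092034068 Ftan -4.922308626892848 Frad 3.253933778905267 Fz 10.497430477019806 op 0.19765069938352822 24.9941105756443
```

>>> {"api": "drive_tool", "payload": {"increments": [0.0001,-0.0035,0,0.0127,0,0,0,0]}}

```text
time: 14.85
ee_pos: [0.4838, 0.1241, 0.0834]
tcp_rot: [0.001, 0.995, -0.104, -0.001]
ft_force: [-5.7, -7.1, 11.2]
opening: 0.195
grip_force: 25.0
```

```bash
python3 -c "
from h import *
arm()"
```

```text
t 14.85 r 0.26416718673901646 th 0.9922179631781036 xang dev -0.007231197564833369 Ftan -8.133299943715189 Frad 4.132864817330363 Fz 11.239306633178952 op 0.19528669980083774 24.99630231061019
```

>>> {"api": "drive_tool", "payload": {"increments": [0,0.0035,0,-0.0127,0,0,0,0]}}

```text
time: 15.1
ee_pos: [0.4835, 0.1224, 0.0834]
tcp_rot: [0.0, 0.995, -0.1, -0.001]
ft_force: [-4.3, -2.5, 9.1]
opening: 0.196
grip_force: 25.0
```

```bash
python3 -c "
from h import *
arm()"
```

```text
t 15.1 r 0.2641513911922292 th 0.9857704635864639 xang dev -0.004647074059250134 Ftan -3.278717381350197 Frad 3.689990423207212 Fz 9.080246873802405 op 0.19617655211634963 24.991087652742863
```

>>> {"api": "drive_tool", "payload": {"increments": [0,0.0035,0,-0.0127,0,0,0,0]}}

```text
time: 15.35
ee_pos: [0.4833, 0.1217, 0.0835]
tcp_rot: [-0.002, 0.995, -0.095, -0.0]
ft_force: [-5.7, 5.2, 7.8]
opening: 0.193
grip_force: 25.0
```

```bash
python3 -c "
from h import *
arm()"
```

```text
t 15.35 r 0.26413066015736214 th 0.982825780197798 xang dev 0.001188622985326404 Ftan 4.0523176197187665 Frad 6.646623835851945 Fz 7.753246093653454 op 0.19283028076196704 24.955621445551515
```

>>> {"api": "drive_tool", "payload": {"increments": [0,0.0035,0,-0.0127,0,0,0,0]}}

```text
time: 15.6
ee_pos: [0.4833, 0.121, 0.0835]
tcp_rot: [-0.003, 0.996, -0.091, -0.0]
ft_force: [-2.7, 13.7, 5.6]
opening: 0.194
grip_force: 24.9
```

```bash
python3 -c "
from h import *
arm()"
```

```text
t 15.6 r 0.26409069920005446 th 0.980466581333717 xang dev 0.007645806615523831 Ftan 12.921207302933958 Frad 5.244783184472772 Fz 5.601233179121324 op 0.19418711622456283 24.91057430393994
```

Caught at about 0.98 rad: easing back now meets resistance. I'll relax, let go and rise.

>>> {"api": "drive_tool", "payload": {"increments": [0,-0.005,0,0.0127,0,0,0,0]}}

```text
time: 15.85
ee_pos: [0.4834, 0.1221, 0.0834]
tcp_rot: [-0.0, 0.995, -0.095, -0.001]
ft_force: [-4.7, 1.0, 8.4]
opening: 0.193
grip_force: 25.0
```

>>> {"api": "drive_tool", "payload": {"increments": [0,0,0,0,0,0,0,0,0,0,0,0,0,0,0,0], "jaw": 0.3}}

```text
time: 16.35
ee_pos: [0.4835, 0.1214, 0.0825]
tcp_rot: [0.0, 0.995, -0.095, -0.0]
ft_force: [-0.4, 0.4, 0.5]
opening: 0.626
grip_force: 0.0
```

>>> {"api": "drive_tool", "payload": {"increments": [0,0,-0.03,0,0,0,-0.03,0,0,0,-0.03,0,0,0,-0.03,0,0,0,-0.03,0,0,0,-0.03,0,0,0,0,0]}}

```text
time: 17.23
ee_pos: [0.4851, 0.1217, 0.2197]
tcp_rot: [-0.001, 0.995, -0.095, 0.002]
ft_force: [0.5, -0.8, -0.6]
opening: 0.649
grip_force: 0.0
```

```bash
python3 - <<'E'
from h import *
np.set_printoptions(precision=4,suppress=True)
im,d=cap("side")
cv2.imwrite("pics/side1.png",im)
print(robot.place_of("knob","side")[:1])
delta([.508,-.3315,.218])
E
```

```text
[{'point': [0.4811, 0.1239, 0.0998], 'score': 0.65}]
t 17.325 ee [0.4833 0.1214 0.2171] xang -10.910455225605938 z [-0.0004 -0.0001 -1.    ] q [ 0.1961 -0.058   1.9979  0.      1.2022  1.9573] F [-0.0956 -0.7984 -0.4143] op 0.6480684613676636 delta units [ 0.1466  0.5867 -0.0011]
```

View pics/side1.png

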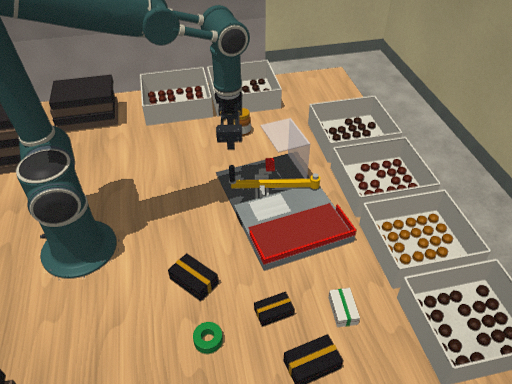

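The arm is cocked, with the knob at (233,172), and stays back on its own. Now the box.

>>> {"api": "drive_tool", "payload": {"increments": [0.0147,0.0587,0,0,0.0147,0.0587,0,0,0.0147,0.0587,0,0,0.0147,0.0587,0,0,0.0147,0.0587,0,0,0.0147,0.0587,0,0,0.0147,0.0587,0,0,0.0147,0.0587,0,0,0.0147,0.0587,0,0,0.0147,0.0587,0,0,0,0,0,-0.153,0,0,0,-0.153,0,0,0,-0.153,0,0,0,0], "jaw": 1}}

```text
time: 19.08
ee_pos: [0.5077, -0.3312, 0.2158]
tcp_rot: [-0.001, 0.996, 0.084, -0.001]
ft_force: [0.5, 0.8, -0.2]
opening: 1.0
grip_force: 0.0
```

```bash
python3 - <<'E'
from h import *
np.set_printoptions(precision=4,suppress=True)
delta([.508,-.3315,.008])
E
```

```text
t 19.075 ee [ 0.5077 -0.3312  0.2158] xang 9.666571315841905 z [-0.0024  0.0017 -1.    ] q [-0.6191  0.1524  1.7805  0.      1.2117  0.783 ] F [ 0.5188  0.8423 -0.1958] op 0.9995186421654535 delta units [0.0008 0.001  0.277 ]
```

>>> {"api": "drive_tool", "payload": {"increments": [0,0,0.034,0,0,0,0.034,0,0,0,0.034,0,0,0,0.034,0,0,0,0.034,0,0,0,0.034,0,0,0,0.034,0,0,0,0.019,0,0,0,0.019,0,0,0,0,0]}}

```text
time: 20.32
ee_pos: [0.5078, -0.3311, 0.0096]
tcp_rot: [-0.001, 0.996, 0.085, -0.001]
ft_force: [-0.3, 0.2, 0.1]
opening: 0.996
grip_force: 0.0
```

>>> {"api": "drive_tool", "payload": {"increments": [0,0,0,0,0,0,0,0,0,0,0,0,0,0,0,0,0,0,0,0], "jaw": -1, "force": 20}}

```text
time: 20.95
ee_pos: [0.509, -0.3319, 0.0114]
tcp_rot: [0.0, 0.996, 0.085, 0.0]
ft_force: [-0.8, 1.2, 3.9]
opening: 0.634
grip_force: 20.0
```

```bash
python3 - <<'E'
from h import *
np.set_printoptions(precision=4,suppress=True)
delta([.5795,.0147,.14])
E
```

```text
t 20.95 ee [ 0.509  -0.3319  0.0114] xang 9.7455799933289 z [ 0.0008 -0.0005 -1.    ] q [-0.6189  0.3695  1.9289  0.      0.8423  0.7818] F [-0.7638  1.1786  3.8829] op 0.6342877135018407 delta units [ 0.1711 -0.4395 -0.1717]
```

>>> {"api": "drive_tool", "payload": {"increments": [0,0,-0.0286,0,0,0,-0.0286,0,0,0,-0.0286,0,0,0,-0.0286,0,0,0,-0.0286,0,0,0,-0.0286,0,0.019,-0.0488,0,0,0.019,-0.0488,0,0,0.019,-0.0488,0,0,0.019,-0.0488,0,0,0.019,-0.0488,0,0,0.019,-0.0488,0,0,0.019,-0.0488,0,0,0.019,-0.0488,0,0,0.019,-0.0488,0,0,0,0,0,0.015,0,0,0,0]}}

```text
time: 23.08
ee_pos: [0.5787, 0.0144, 0.1389]
tcp_rot: [0.0, 0.997, 0.079, -0.001]
ft_force: [0.0, -0.2, -1.0]
opening: 0.628
grip_force: 20.0
```

```bash
python3 - <<'E'
from h import *
np.set_printoptions(precision=4,suppress=True)
delta([.5795,.0147,.0415])
for n in("top","side"):
    im,d=cap(n); print(n,[r["point"] for r in robot.place_of("box_mid",n)])
im,d=cap("side");cv2.imwrite("pics/side2.png",cv2.resize(im[100:300,150:400],None,fx=3,fy=3))
E
```

```text
t 23.075 ee [0.5787 0.0144 0.1389] xang 9.11177674603953 z [-0.0011 -0.0005 -1.    ] q [-0.0177  0.1671  1.9135 -0.0006  1.0621  1.3943] F [ 0.0179 -0.1792 -1.0315] op 0.6283986169365842 delta units [ 0.0013 -0.0002  0.1298]
top [[0.5774, 0.0111, 0.1447], [0.5613, -0.4899, 0.0211], [0.3191, -0.1915, 0.02]]
side [[0.5593, -0.4875, 0.0216], [0.5772, 0.4585, 0.0434], [0.3136, -0.1856, 0.0224], [0.5719, 0.0179, 0.1452]]
```

View pics/side2.png

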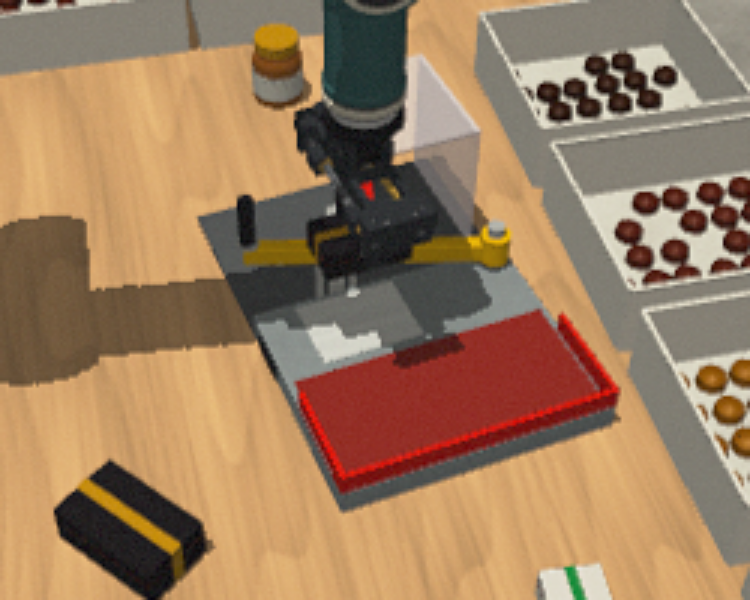

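The box is held over the plate, at crop (350,225). Lowering it now.

>>> {"api": "drive_tool", "payload": {"increments": [0,0,0.02,0,0,0,0.02,0,0,0,0.02,0,0,0,0.02,0,0,0,0.02,0,0,0,0.009,0,0,0,0.009,0,0,0,0.008,0,0,0,0,0]}}

```text
time: 24.45
ee_pos: [0.579, 0.0147, 0.0446]
tcp_rot: [-0.0, 0.997, 0.079, -0.0]
ft_force: [0.3, -0.0, -1.5]
opening: 0.631
grip_force: 20.0
```

>>> {"api": "drive_tool", "payload": {"increments": [0,0,0.002,0,0,0,0.001,0,0,0,0,0]}}

```text
time: 24.82
ee_pos: [0.5793, 0.0147, 0.0428]
tcp_rot: [0.0, 0.997, 0.079, 0.0]
ft_force: [0.9, 0.1, -1.5]
opening: 0.638
grip_force: 20.0
```

>>> {"api": "drive_tool", "payload": {"increments": [0,0,0.001,0,0,0,0.001,0,0,0,0,0]}}

```text
time: 25.2
ee_pos: [0.5792, 0.0147, 0.0414]
tcp_rot: [0.0, 0.997, 0.079, 0.0]
ft_force: [-0.4, 0.4, 1.0]
opening: 0.633
grip_force: 20.0
```

>>> {"api": "drive_tool", "payload": {"increments": [0,0,0,0,0,0,0,0,0,0,0,0,0,0,0,0], "jaw": 0.8}}

```text
time: 25.7
ee_pos: [0.5792, 0.0147, 0.0412]
tcp_rot: [-0.0, 0.997, 0.079, 0.0]
ft_force: [-0.5, -0.5, 0.2]
opening: 0.9
grip_force: 0.0
```

>>> {"api": "drive_tool", "payload": {"increments": [0,0,-0.03,0,0,0,-0.03,0,0,0,-0.03,0,0,0,-0.03,0,0,0,-0.03,0,0,0,-0.03,0,0,0,-0.03,0,0,0,-0.03,0]}}

```text
time: 26.7
ee_pos: [0.579, 0.0147, 0.2218]
tcp_rot: [-0.0, 0.997, 0.079, -0.0]
ft_force: [-0.1, -0.2, -0.7]
opening: 0.898
grip_force: 0.0
```

```bash
python3 - <<'E'
from h import *
np.set_printoptions(precision=4,suppress=True)
im,d=cap("side");cv2.imwrite("pics/side3.png",cv2.resize(im[120:300,180:400],None,fx=3,fy=3))
C=cloud("side",d);X,Y,Z=C[...,0],C[...,1],C[...,2]
m=(np.hypot(X-.58,Y-.014)<.07)&(abs(Z-.064)<.005)&(im.max(2)<80)
print(m.sum(),cv2.minAreaRect((C[m][:,:2]*1000).astype(np.float32)),np.median(Z[m]))
delta([.5795,.0147,.2])
E
```

```text
315 ((578.39111328125, 11.88930892944336), (91.88031768798828, 62.64727020263672), 10.670337677001953) 0.062930620067708
t 26.75 ee [0.581  0.0147 0.2256] xang 9.07231560482371 z [ 0.0055 -0.0001 -1.    ] q [-0.0176  0.0929  1.8284  0.      1.2147  1.3948] F [1.3264 0.8688 2.7392] op 0.8986931444796615 delta units [-0.0022 -0.0004  0.0341]
```

View pics/side3.png

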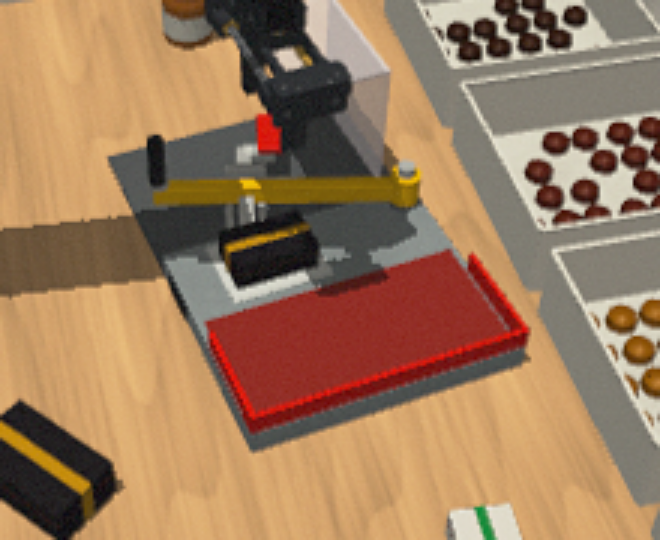

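The box sits flat and square on the plate, centre within about 3 mm. In the crop it is at (268,248) and the trigger at (268,133).

The trigger needs a leaning tool, but the rows only shift the tool and roll it. I'll see whether driving out to the edge of the reach tilts it, since a pose out of reach is only "approached as far as the arm can".

>>> {"api": "drive_tool", "payload": {"increments": [0,0,-0.02,0,0.055,-0.0155,0,0,0.055,-0.0155,0,0,0.055,-0.0155,0,0,0.055,-0.0155,0,0,0.055,-0.0155,0,0,0.055,-0.0155,0,0,0.055,-0.0155,0,0,0.055,-0.0155,0,0,0.05,0,0,0,0.05,0,0,0,0.05,0,0,0], "jaw": -1}}

```text
time: 28.25
ee_pos: [1.0001, 0.1761, 0.2345]
tcp_rot: [-0.0, 0.997, 0.079, 0.0]
ft_force: [6.4, 0.0, 74.4]
opening: 0.006
grip_force: 0.0
```

```bash
python3 - <<'E'
from h import *
np.set_printoptions(precision=4,suppress=True)
delta([.96,.17,.2])
E
```

```text
t 28.25 ee [1.0001 0.1761 0.2345] xang 9.076234826995352 z [ 0.0008  0.0001 -1.    ] q [0.1498 1.0983 0.3105 0.     1.732  1.5622] F [ 6.3594  0.0169 74.3884] op 0.005945806607512615 delta units [-0.0541 -0.0004  0.046 ]
```

>>> {"api": "drive_tool", "payload": {"increments": [0,0,0,0,0.01,0,0,0,0.01,0,0,0]}}

```text
time: 28.62
ee_pos: [1.0047, 0.1766, 0.2373]
tcp_rot: [-0.001, 0.997, 0.079, 0.008]
ft_force: [-0.2, -0.7, 0.1]
opening: 0.002
grip_force: 0.0
```

```bash
python3 - <<'E'
from h import *
np.set_printoptions(precision=4,suppress=True)
delta([.96,.17,.2])
E
```

```text
t 28.625 ee [1.0047 0.1766 0.2373] xang 9.071964032018728 z [ 0.0167  0.0028 -0.9999] q [0.1495 1.0954 0.3109 0.0003 1.7184 1.562 ] F [-0.1791 -0.7128  0.0665] op 0.002397090127417792 delta units [-0.061  -0.0007  0.0487]
```

It does tilt, about 1° so far. I'll push on gently.

>>> {"api": "drive_tool", "payload": {"increments": [0.015,0,0,0,0.015,0,0,0,0.015,0,0,0,0.015,0,0,0,0.015,0,0,0,0.015,0,0,0,0,0,0,0]}}

```text
time: 29.5
ee_pos: [1.0236, 0.1789, 0.2192]
tcp_rot: [-0.003, 0.996, 0.079, 0.028]
ft_force: [-0.2, -1.0, 0.6]
opening: 0.004
grip_force: 0.0
```

```bash
python3 - <<'E'
from h import *
np.set_printoptions(precision=4,suppress=True)
delta([.96,.17,.2])
E
```

```text
t 29.5 ee [1.0236 0.1789 0.2192] xang 9.071684909988992 z [ 0.055   0.0096 -0.9984] q [0.1486 1.1136 0.3109 0.0013 1.6613 1.5612] F [-0.1714 -0.9695  0.5562] op 0.004164863538136632 delta units [-0.0868 -0.0017  0.0208]
```

>>> {"api": "drive_tool", "payload": {"increments": [0.05,0,-0.02,0,0.05,0,-0.02,0,0.05,0,-0.02,0,0.05,0,-0.02,0,0,0,0,0]}}

```text
time: 30.12
ee_pos: [1.0503, 0.1814, 0.2581]
tcp_rot: [-0.008, 0.993, 0.079, 0.083]
ft_force: [-0.6, 0.7, 0.9]
opening: 0.004
grip_force: 0.0
```

```bash
python3 - <<'E'
from h import *
np.set_printoptions(precision=4,suppress=True)
delta([.96,.17,.2])
E
```

```text
t 30.125 ee [1.0503 0.1814 0.2581] xang 9.057096560340389 z [ 0.1647  0.0285 -0.9859] q [0.1463 1.0794 0.311  0.0042 1.5833 1.5592] F [-0.5933  0.6505  0.903 ] op 0.003739042024815635 delta units [-0.1325 -0.0038  0.0561]
```

>>> {"api": "drive_tool", "payload": {"increments": [0.05,0,-0.02,0,0.05,0,-0.02,0,0.05,0,-0.02,0,0.05,0,-0.02,0,0.05,0,-0.02,0,0.05,0,-0.02,0,0.05,0,-0.02,0,0.05,0,-0.02,0,0.05,0,-0.02,0,0,0,0,0]}}

```text
time: 31.38
ee_pos: [1.0899, 0.1844, 0.3807]
tcp_rot: [-0.018, 0.976, 0.077, 0.203]
ft_force: [-0.6, 0.1, -0.2]
opening: 0.003
grip_force: 0.0
```

```bash
python3 - <<'E'
from h import *
np.set_printoptions(precision=4,suppress=True)
delta([.96,.17,.2])
E
```

```text
t 31.375 ee [1.0899 0.1844 0.3807] xang 9.004283237659353 z [ 0.3928  0.0675 -0.9172] q [0.1416 0.9792 0.311  0.0115 1.4416 1.5551] F [-0.6295  0.0947 -0.2328] op 0.003302599508038175 delta units [-0.2556 -0.0073  0.1516]
```

>>> {"api": "drive_tool", "payload": {"increments": [0.05,0,-0.02,0,0.05,0,-0.02,0,0.05,0,-0.02,0,0.05,0,-0.02,0,0.05,0,-0.02,0,0.05,0,-0.02,0,0,0,0,0]}}

```text
time: 32.25
ee_pos: [1.0964, 0.1835, 0.4855]
tcp_rot: [-0.025, 0.957, 0.076, 0.278]
ft_force: [-0.4, 0.7, 0.7]
opening: 0.008
grip_force: 0.0
```

```bash
python3 - <<'E'
from h import *
np.set_printoptions(precision=4,suppress=True)
yaw=.15833;R=np.array([[np.cos(yaw),-np.sin(yaw)],[np.sin(yaw),np.cos(yaw)]]);t=np.array([.5795,.0147])
print(robot.observe()["time"])
w,x,y,z=robot.observe()["tcp_rot"];M=Ro.from_quat([x,y,z,w]).as_matrix();print(M)
for p in ([.0,.164,.30],[-.03,.164,.16],[.073,.164,.070]):
    q=R@p[:2]+t; print("world",q,p[2]); delta([*q,p[2]])
E
```

```text
32.25
[[ 0.8339  0.1591  0.5285]
 [ 0.1312 -0.9872  0.0902]
 [ 0.5361 -0.0059 -0.8441]]
world [0.5536 0.1766] 0.3
t 32.25 ee [1.0964 0.1835 0.4855] xang 8.9434983653665 z [ 0.5285  0.0902 -0.8441] q [0.1384 0.895  0.3111 0.0168 1.3699 1.5525] F [-0.4153  0.6569  0.7151] op 0.007821871554353904 delta units [-0.7373 -0.1047 -0.1746]
world [0.524  0.1719] 0.16
t 32.25 ee [1.0964 0.1835 0.4855] xang 8.9434983653665 z [ 0.5285  0.0902 -0.8441] q [0.1384 0.895  0.3111 0.0168 1.3699 1.5525] F [-0.4153  0.6569  0.7151] op 0.007821871554353904 delta units [-0.8711 -0.1037 -0.0384]
world [0.6257 0.1882] 0.07
t 32.25 ee [1.0964 0.1835 0.4855] xang 8.9434983653665 z [ 0.5285  0.0902 -0.8441] q [0.1384 0.895  0.3111 0.0168 1.3699 1.5525] F [-0.4153  0.6569  0.7151] op 0.007821871554353904 delta units [-0.8195 -0.1028  0.1365]
```

Lean is now 32°. Heading to a staging point near the trigger, above and on the near side of the guard.

>>> {"api": "drive_tool", "payload": {"increments": [-0.02,-0.003,-0.005,0,-0.04,-0.006,-0.01,0,-0.0527,-0.0075,-0.0125,0,-0.0527,-0.0075,-0.0125,0,-0.0527,-0.0075,-0.0125,0,-0.0527,-0.0075,-0.0125,0,-0.0527,-0.0075,-0.0125,0,-0.0527,-0.0075,-0.0125,0,-0.0527,-0.0075,-0.0125,0,-0.0527,-0.0075,-0.0125,0,-0.0527,-0.0075,-0.0125,0,-0.0527,-0.0075,-0.0125,0,-0.0527,-0.0075,-0.0125,0,-0.0527,-0.0075,-0.0125,0,-0.03,-0.004,-0.007,0,-0.0149,-0.002,-0.0025,0,0,0,0,0]}}

```text
time: 34.38
ee_pos: [0.5531, 0.1769, 0.2982]
tcp_rot: [-0.025, 0.958, 0.076, 0.276]
ft_force: [-0.4, -0.7, -0.2]
opening: 0.004
grip_force: 0.0
```

```bash
python3 - <<'E'
from h import *
np.set_printoptions(precision=4,suppress=True)
yaw=.15833;R=np.array([[np.cos(yaw),-np.sin(yaw)],[np.sin(yaw),np.cos(yaw)]]);t=np.array([.5795,.0147])
q=R@[-.007,.164]+t; delta([*q,.197])
q=R@[.073,.164]+t; print(q);delta([*q,.07])
E
```

```text
t 34.375 ee [0.5531 0.1769 0.2982] xang 8.97224881486134 z [ 0.5252  0.0899 -0.8462] q [ 0.3106 -0.2824  2.1324 -0.1117  0.7373  1.7842] F [-0.3851 -0.7336 -0.1901] op 0.003533537812008006 delta units [-0.0792  0.0012  0.1096]
[0.6257 0.1882]
t 34.375 ee [0.5531 0.1769 0.2982] xang 8.97224881486134 z [ 0.5252  0.0899 -0.8462] q [ 0.3106 -0.2824  2.1324 -0.1117  0.7373  1.7842] F [-0.3851 -0.7336 -0.1901] op 0.003533537812008006 delta units [-0.0792  0.0024  0.3097]
```

>>> {"api": "drive_tool", "payload": {"increments": [-0.0198,0.0004,0.0274,0,-0.0198,0.0004,0.0274,0,-0.0198,0.0004,0.0274,0,-0.0198,0.0004,0.0274,0,0,0,0.025,0,0,0,0.025,0,0,0,0.025,0,0,0,0.025,0,0,0,0.025,0,0,0,0.025,0,0,0,0.02,0,0,0,0.015,0,0,0,0.01,0,0,0,0,0]}}

```text
time: 36.12
ee_pos: [0.6239, 0.1883, 0.0729]
tcp_rot: [-0.025, 0.958, 0.076, 0.276]
ft_force: [-0.7, -0.6, -0.5]
opening: 0.007
grip_force: 0.0
```

```bash
python3 - <<'E'
from h import *
np.set_printoptions(precision=4,suppress=True)
delta([.6257,.1882,.070])
im,d=cap("side");cv2.imwrite("pics/side4.png",cv2.resize(im[100:240,190:350],None,fx=4,fy=4))
print(robot.place_of("trigger","side"), robot.place_of("guard","side"))
s=robot.observe()["ee_pos"];print(proj("side",s)-[190,100])
E
```

```text
t 36.125 ee [0.6239 0.1883 0.0729] xang 8.948958215680694 z [ 0.5247  0.0895 -0.8466] q [ 0.2879  0.1357  2.2124 -0.2648  0.2436  1.9397] F [-0.6538 -0.6104 -0.504 ] op 0.0066763183169277745 delta units [-0.0001  0.0005  0.0045]
[] [{'point': [0.6143, 0.1866, 0.162], 'score': 0.69}]
[80.1317 58.1407]
```

View pics/side4.png

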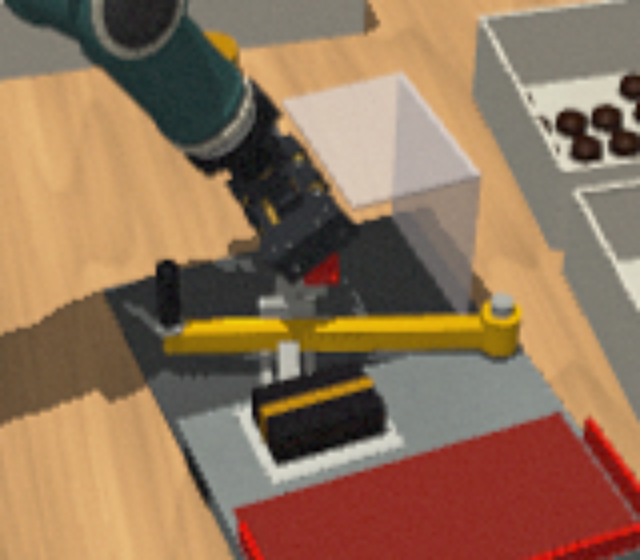

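The fingers lean in under the roof just above the red pad, at crop (320,270). The box is centred on the plate at (318,415). Now pressing straight down.

>>> {"api": "drive_tool", "payload": {"increments": [-0.0036,0,0.0056,0,-0.0036,0,0.0056,0,-0.0036,0,0.0056,0,-0.0036,0,0.0056,0,0,0,0,0]}}

```text
time: 36.9
ee_pos: [0.624, 0.1885, 0.0538]
tcp_rot: [-0.025, 0.958, 0.076, 0.277]
ft_force: [-2.3, -1.7, 4.2]
opening: 0.006
grip_force: 2.0
```

>>> {"api": "drive_tool", "payload": {"increments": [-0.0018,0,0.0028,0,-0.0018,0,0.0028,0,0,0,0,0]}}

```text
time: 37.28
ee_pos: [0.6247, 0.1889, 0.0497]
tcp_rot: [-0.025, 0.957, 0.076, 0.277]
ft_force: [-2.3, -0.6, 6.5]
opening: 0.003
grip_force: 3.3
```

>>> {"api": "drive_tool", "payload": {"increments": [-0.0018,0,0.0028,0,-0.0014,0,0.0022,0,0,0,0,0,0,0,0,0]}}

```text
time: 37.78
ee_pos: [0.6248, 0.189, 0.045]
tcp_rot: [-0.025, 0.957, 0.076, 0.277]
ft_force: [1.9, -0.0, 5.4]
opening: 0.005
grip_force: 2.2
```

```bash
python3 - <<'E'
from h import *
np.set_printoptions(precision=4,suppress=True)
delta([.6257,.1882,.070])
im,d=cap("side");print([r["point"] for r in robot.place_of("knob","side")],[r["point"] for r in robot.place_of("box_mid","side")])
E
```

```text
t 37.775 ee [0.6248 0.189  0.045 ] xang 8.937686797655285 z [ 0.5272  0.0907 -0.8449] q [ 0.2884  0.1866  2.2239 -0.3572  0.181   2.0346] F [ 1.8502 -0.0016  5.3614] op 0.005417089956784962 delta units [ 0.0187  0.001  -0.0276]
[[0.5569, -0.1194, 0.1019], [0.6469, -0.0994, 0.0304]] [[0.3163, -0.1859, 0.0257], [0.5601, -0.485, 0.022]]
```

The arm fired. Retracting.

>>> {"api": "drive_tool", "payload": {"increments": [0.0053,0,-0.0085,0,0.0053,0,-0.0085,0,0.0053,0,-0.0085,0,0,0,-0.02,0,0,0,-0.03,0,0,0,-0.03,0,0,0,-0.03,0,0,0,-0.03,0,0,0,-0.03,0,0,0,-0.03,0,0,0,-0.03,0,0,0,-0.015,0,0,0,0,0]}}

```text
time: 39.55
ee_pos: [0.5266, 0.1719, 0.2226]
tcp_rot: [-0.025, 0.958, 0.076, 0.277]
ft_force: [0.1, -0.4, -0.1]
opening: 0.003
grip_force: 0.0
```

```bash
python3 - <<'E'
from h import *
im,d=cap("side");cv2.imwrite("pics/side5.png",im)
s=robot.observe();print(s["time"],s["ee_pos"],s["ft_force"])
C=cloud("side",d);X,Y,Z=C[...,0],C[...,1],C[...,2];m=(Z>.056)&(Z<.07)&(im.max(2)<75)&(X>.45)&(X<.8)&(Y<.0)&(Y>-.25)
print(m.sum(),C[m].mean(0) if m.any() else 0)
E
```

```text
39.6 [0.52652801 0.17173976 0.22168884] [ 0.08139785 -0.34571478 -0.50746726]
382 [ 0.6441297  -0.10599429  0.0629417 ]
```

View pics/side5.png

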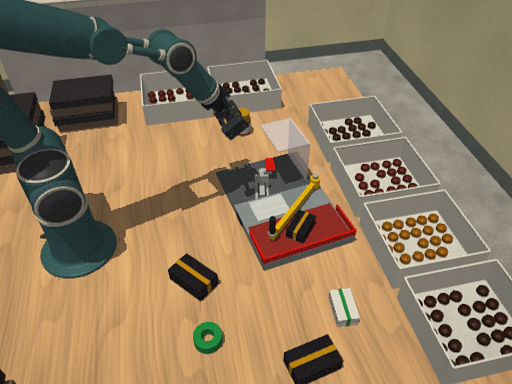

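The box lies flat in the red bay at (300,224), the arm is back at rest, and the other things have not moved. The robot touches nothing.

```bash
python3 -c "
from workcell import robot
print(robot.finish_job())"
```

```text
the job is handed in; nothing more can be done
None
```

Job handed in at about 40 s: the yellow arm was cocked by feel (sear caught near 0.98 rad) and let go, the small black box was set flat on the weigh plate, and pressing the trigger swept it into the red reject bay, with the bystanders left where they were.

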